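Park the slot cars in their pit bays

TASK

The race is over: take the four model cars off the track and park each in the pit bay whose floor has the car's own colour, standing on its wheels, lengthwise and wholly inside the rim (either end may lead). Set the cars down rather than dropping them, and leave the loose pine and the tyre stack beside the bays where they are.

Things in the scene. Friction and masses are not known exactly. Their poses are not given: they have to be found in the camera images.
- car_red: Model car, red coupe with a white centre stripe and a black rear wing, 38 mm high. Lower body 104 mm long (x, nose to +x), 44 mm wide (y), with flat upright sides from 6 to 26 mm above the ground, to be gripped across the width at mid-length; the cabin above is 38 mm wide. Wheels do not turn. 60 to 130 g. Origin: centre of the underside at ground level, z up.
- car_blue: Model car, blue van with a long tall cabin, 47 mm high. Lower body 104 mm long (x, nose to +x), 44 mm wide (y), with flat upright sides from 6 to 26 mm above the ground, to be gripped across the width at mid-length; the cabin above is 38 mm wide. Wheels do not turn. 60 to 130 g. Origin: centre of the underside at ground level, z up.
- car_yellow: Model car, yellow pickup with its cabin ahead and an open dark bed behind, 40 mm high. Lower body 104 mm long (x, nose to +x), 44 mm wide (y), with flat upright sides from 6 to 26 mm above the ground, to be gripped across the width at mid-length; the cabin above is 38 mm wide. Wheels do not turn. 60 to 130 g. Origin: centre of the underside at ground level, z up.
- car_white: Model car, white hatchback with two black bonnet stripes, 38 mm high. Lower body 104 mm long (x, nose to +x), 44 mm wide (y), with flat upright sides from 6 to 26 mm above the ground, to be gripped across the width at mid-length; the cabin above is 38 mm wide. Wheels do not turn. 60 to 130 g. Origin: centre of the underside at ground level, z up.
- bay_red: Fixed pit bay with a red floor and a low black rim all round: 144 mm (x) by 78 mm (y) outside, rim 7 mm wide, 130 by 64 mm of floor inside. The floor is 4 mm and the rim 8 mm above the table. Origin: centre of the bay at table level, long side along x, z up.
- bay_blue: Fixed pit bay with a blue floor and a low black rim all round: 144 mm (x) by 78 mm (y) outside, rim 7 mm wide, 130 by 64 mm of floor inside. The floor is 4 mm and the rim 8 mm above the table. Origin: centre of the bay at table level, long side along x, z up.
- bay_yellow: Fixed pit bay with a yellow floor and a low black rim all round: 144 mm (x) by 78 mm (y) outside, rim 7 mm wide, 130 by 64 mm of floor inside. The floor is 4 mm and the rim 8 mm above the table. Origin: centre of the bay at table level, long side along x, z up.
- bay_white: Fixed pit bay with a white floor and a low black rim all round: 144 mm (x) by 78 mm (y) outside, rim 7 mm wide, 130 by 64 mm of floor inside. The floor is 4 mm and the rim 8 mm above the table. Origin: centre of the bay at table level, long side along x, z up.
- pine: Bystander: loose model pine, 116 mm high and 53 mm across, on a round green foot, standing beside the bays. Origin: centre of its underside. Leave it alone.
- tyres: Bystander: loose stack of red and black model tyres in one piece, 32 mm across and 30 mm high, beside the bays. Origin: centre of its underside. Leave it alone.
Not all that is in view belongs to the job. There is more than one size of the car_red; the one meant has the size given above.

How it is judged (in metres and radians):
At the end, for the whole second after the job is handed in: Each car stands upright (within 0.06 rad) and at rest on the floor of the bay of its own colour, within 14 mm of the bay's centre along its length and 11 mm across, its long axis within 0.2 rad of the bay's, either way round (x of car_red in the frame of bay_red between -0.014 and 0.014 m and y of car_red in the frame of bay_red between -0.011 and 0.011 m and z of car_red in the frame of bay_red between 0.002 and 0.007 m and angle between the x axis of car_red and the x axis of bay_red, either way round below 0.2 rad and angle between each of car_red, car_blue, car_yellow, car_white's own z axis and vertical below 0.06 rad and linear speed of each of car_red, car_blue, car_yellow, car_white below 0.02 m/s and angular speed of each of car_red, car_blue, car_yellow, car_white below 0.2 rad/s and x of car_blue in the frame of bay_blue between -0.014 and 0.014 m and y of car_blue in the frame of bay_blue between -0.011 and 0.011 m and z of car_blue in the frame of bay_blue between 0.002 and 0.007 m and angle between the x axis of car_blue and the x axis of bay_blue, either way round below 0.2 rad and x of car_yellow in the frame of bay_yellow between -0.014 and 0.014 m and y of car_yellow in the frame of bay_yellow between -0.011 and 0.011 m and z of car_yellow in the frame of bay_yellow between 0.002 and 0.007 m and angle between the x axis of car_yellow and the x axis of bay_yellow, either way round below 0.2 rad and x of car_white in the frame of bay_white between -0.014 and 0.014 m and y of car_white in the frame of bay_white between -0.011 and 0.011 m and z of car_white in the frame of bay_white between 0.002 and 0.007 m and angle between the x axis of car_white and the x axis of bay_white, either way round below 0.2 rad); the robot touches nothing.
It fails at once if a car was let go (dropped or thrown) more than 25 mm above the surface below it ((height (world z) of car_red above 0.03 m and contact force between the fingers and car_red below 0.05 N) or (height (world z) of car_blue above 0.03 m and contact force between the fingers and car_blue below 0.05 N) or (height (world z) of car_yellow above 0.03 m and contact force between the fingers and car_yellow below 0.05 N) or (height (world z) of car_white above 0.03 m and contact force between the fingers and car_white below 0.05 N)).
It fails at once if the pine was pushed more than 15 mm or tipped over (distance of pine from where it was at the start of the episode above 0.015 m or angle between pine's own z axis and vertical above 0.4 rad).
It fails at once if the tyre stack was pushed more than 15 mm or tipped over (distance of tyres from where it was at the start of the episode above 0.015 m or angle between tyres's own z axis and vertical above 0.4 rad).
It also fails if it takes over 109 s, if anything falls off the work surface, if the arm or the gripper's body presses on something with over 40 N, if the wrist force passes 120 N, or if a joint passes its speed limit or range.

ROBOT

A 6-joint arm with a two-finger parallel gripper is mounted at the origin on the work surface. World frame = base frame: x ahead of the robot, y to its left, z up, the work surface at z = 0. Lengths are in mm, angles in rad, forces in N, time in s.
With the tool pointing down it reaches from about 350 to 975 mm from the base axis. Payload 7.1 kg.
Tool frame: the origin (TCP) lies at the very end of the fingers, on their centre line; the grasp point (between the pads) lies ctrl.hold_point_z behind it (ctrl.hold_point_z is the distance from the TCP to the grasp point, in mm); z points along the fingers, y is the line along which they close (so a half turn about z gives the same grasp; the last joint's range is limited). The gripper opens to 88 mm and grips with 3 to 60 N. Pads are 20 mm wide; open, the fingers measure 115 mm over their backs; the gripper's body (75 mm by 178 mm) begins 61 mm behind the grasp point.
Start: joints at [1.3, 0.423, 1.63, -0, 1.089, -0.019], TCP at [155.686, 605.282, 222.675] pointing down, gripper open.
Joint ranges: [-3, 3], [-0.9, 2.11], [0.09, 2.58], [-1.31, 4.45], [0.11, 2.69], [-2.54, 2.54]. Speed limits (rad/s): [2.39, 2.39, 3.01, 3.14, 3.14, 3.14].

INTERFACE

Orientations are given as a rotation vector (axis times angle).
In Python, from workcell import ctrl gives the robot as it stands. The module is installed in compiled form; this text tells all that it offers.
- The arm moves only by the shell command python3 -m creep 'ROWS'. ROWS is JSON, a list of rows, each an object with "translation": the shift along the tool's x, y, z in mm, a list of three; "angular": the turn, a rotation vector about the tool's x, y, z in rad, a list of three; "jaw": the opening, from 0 (shut) to 1 (fully open). A call has exactly 8 rows; each row is the pose to reach, as a shift and turn from the pose commanded when the call began, along the tool's axes at that moment; what a row does not reach only later rows make up. A row lasts 1/8 s, in which the tool goes at most 62.5 mm and 10.7 degrees, less where a joint would pass 70% of its speed; a pose out of reach is approached as far as the arm can. A call with a gripper value outside its range is refused whole. The fingers move at their own pace and stop on an object; the grip force is fixed at half the most. Time passes only in rows, so rows that repeat a pose let the fingers close, or fill a call up. It gives the time, the measured TCP pose, the force, the opening and the grip force at its end, in the units of the state.
- ctrl.get_obs(): the state, without advancing time (a new reading comes with each control period).
- ctrl.get_image(name): name is "side" or "top" or "wrist"; returns the picture (384x512x3 uint8, red, green, blue); there is no depth.
- ctrl.camera_info(name): a dict with "camera_matrix" (3x3 intrinsics, pixels), "world_from_camera" (4x4, takes a point from camera to world coordinates). Camera axes: x right, y up, looking along -z (the intrinsics and any distortion apply to the point x, -y, -z); pixel columns grow to the right and rows downward; lengths in mm; the calibration is good to about 2 mm. A picture is of the moment at which its call begins: read the wrist's pose just before it. camera_info takes no time and is no camera call; for the wrist camera it gives the pose at the moment of the call.
- ctrl.close_job(): hands the job in; it is judged then, once.
Trained networks look in the newest picture that a camera, given by its name, has taken for a name from the list of things; names that differ only in an ending like _2 or _b are one class to them, and where a whole thing is asked for, a point or a joint stands for the part that bears it (a point fixed in the world has none). Each returns a list of dicts, best first, with "score" (0 to 1); they miss things now and then, are a little off and sometimes report something else, mostly with a low value. They report only what shows in the picture. A call takes as long as a camera call. They do not tell look-alikes from the thing itself.
- ctrl.look_for(camera, label): "rect" ([left, top, right, bottom] in pixels, round what is visible of it).
The state is a dict: "t": time; "qpos": joint angles; "qvel": joint speeds; "joint_torque": joint torques, N m; "ee_pos": TCP position; "orientation": TCP orientation; "ft_force": force on the tool from outside, world axes, zero at the start; "moment": the same for the moment, N m; "width": finger opening in mm; "grasp_force": force on a finger pad.
Only numpy, scipy, OpenCV 4.12 (cv2) and the standard library are available. Lean on these libraries where they do the work, as an engineer would, in place of code of your own. Each camera call takes 0.05 s, during which the arm holds its last target. There are 200 camera calls.

## Working session

There is one attempt and no reset: what is moved stays moved. The work goes in short steps, Python scripts to look and compute and a shell command to move; the robot and the scene stay as the last step left them, time stands still between calls to the robot, and variables do not carry over. Pictures are saved under pics/ and viewed, at most 14 in all, crops included, and the job is handed in when it is done.

```bash
mkdir -p pics; python3 - <<'E'
from workcell import ctrl
import cv2,numpy as np
o=ctrl.get_obs();print(o['t'],o['ee_pos'],o['orientation'],o['width'],ctrl.hold_point_z)
for c in("top","side"):
    im=ctrl.get_image(c);cv2.imwrite(f"pics/{c}0.png",im[:,:,::-1])
    i=ctrl.camera_info(c);print(c,np.round(i['camera_matrix'],1).tolist(),np.round(i['world_from_camera'],3).tolist(),[k for k in i])
i=ctrl.camera_info("wrist");print(np.round(i['camera_matrix'],1).tolist(),np.round(i['world_from_camera'],3).tolist())
E
```

```text
0.0 [155.54052268 604.75924293 221.92542001] [-3.94373548e-01 -3.11652984e+00  2.34532347e-03] 87.67655114667255 18.700000000000003
top [[449.1, 0.0, 264.3], [0.0, 449.1, 190.4], [0.0, 0.0, 1.0]] [[0.013, 0.984, -0.178, 197.65], [-1.0, 0.012, -0.006, 113.8], [-0.004, 0.179, 0.984, 1633.519], [0.0, 0.0, 0.0, 1.0]] ['camera_matrix', 'world_from_camera']
side [[412.2, 0.0, 251.3], [0.0, 412.2, 190.6], [0.0, 0.0, 1.0]] [[-0.985, 0.126, -0.115, 332.9], [-0.17, -0.722, 0.671, 997.171], [0.002, 0.681, 0.732, 960.866], [0.0, 0.0, 0.0, 1.0]] ['camera_matrix', 'world_from_camera']
[[311.7, 0.0, 251.2], [0.0, 311.7, 187.1], [0.0, 0.0, 1.0]] [[0.248, -0.927, -0.281, 77.142], [0.969, 0.237, 0.073, 622.787], [-0.001, -0.29, 0.957, 384.542], [0.0, 0.0, 0.0, 1.0]]
```

View pics/top0.png

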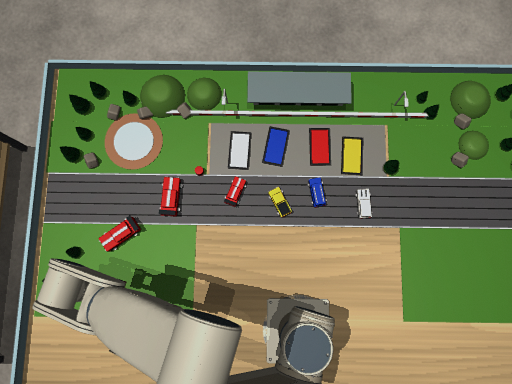

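View pics/side0.png

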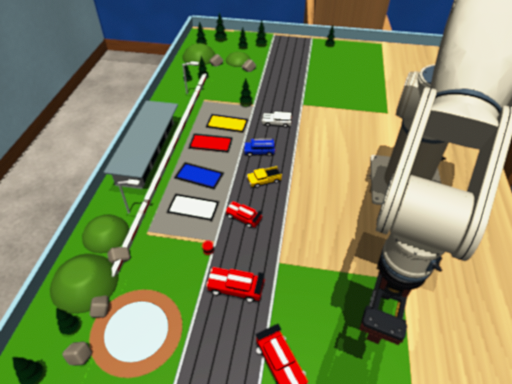

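The top view shows three red cars: (171,195) and (119,234) are clearly larger. (235,190) matches the blue, yellow and white cars in size (about 28 px, 104 mm), so that is car_red. The pine is at (391,167) and the tyres at (199,170). I'll confirm with an enlarged crop and measurements.

```bash
cat > h.py <<'E'
from workcell import ctrl
import cv2,numpy as np
from scipy.spatial.transform import Rotation as R
def ray(c,uv,z,i=None):
    i=i or ctrl.camera_info(c);K=np.array(i['camera_matrix']);T=np.array(i['world_from_camera'])
    d=np.linalg.inv(K)@np.array([uv[0],uv[1],1.]);d=T[:3,:3]@(d*[1,-1,-1]);o=T[:3,3]
    return (o+d*(z-o[2])/d[2])[:2]
def plane(im,i,cx,cy,half,z,s):
    """orthorectified view of world plane z; s px/mm; image right=-y, up=+x"""
    w=[(cx-half,cy-half),(cx-half,cy+half),(cx+half,cy+half),(cx+half,cy-half)]
    K=np.array(i['camera_matrix']);T=np.linalg.inv(np.array(i['world_from_camera']))
    p=[]
    for x,y in w:
        q=(T@[x,y,z,1])[:3]*[1,-1,-1];q=K@q;p.append(q[:2]/q[2])
    d=[((cy+half-y)*s,(cx+half-x)*s) for x,y in w]
    n=int(2*half*s)
    return cv2.warpPerspective(im,cv2.getPerspectiveTransform(np.float32(p),np.float32(d)),(n,n),flags=cv2.INTER_CUBIC)
def masks(im):
    h=cv2.cvtColor(im,cv2.COLOR_RGB2HSV);H,S,V=cv2.split(h)
    return dict(red=((H<8)|(H>172))&(S>150)&(V>90),blue=(H>105)&(H<130)&(S>150)&(V>60),yellow=(H>22)&(H<33)&(S>150)&(V>120),white=(S<40)&(V>190))
def rects(cam,im,i,z,amin=60):
    for k,m in masks(im).items():
        m=cv2.morphologyEx(m.astype(np.uint8),cv2.MORPH_CLOSE,np.ones((3,3)))
        for c in cv2.findContours(m,cv2.RETR_EXTERNAL,cv2.CHAIN_APPROX_NONE)[0]:
            if cv2.contourArea(c)<amin: continue
            uv=np.array([c[:,0].mean(0)])[0]
            w=np.float32([ray(cam,p[0],z,i) for p in c])
            (x,y),(a,b),t=cv2.minAreaRect(w)
            if a<b:a,b,t=b,a,t+90
            yield k,uv,x,y,a,b,(t+90)%180-90
E
python3 - <<'E'
from h import *
im=ctrl.get_image("top");i=ctrl.camera_info("top")
for k,uv,x,y,a,b,t in rects("top",im,i,20,60):
    if uv[1]<250 and a<260: print(k,uv.round(),round(x),round(y),"L",round(a),"W",round(b),"deg",round(t,1))
print('pine',ray("top",(391,167),50,i),'tyres',ray("top",(199.5,170.5),20,i))
c=im[110:260,95:425];cv2.imwrite("pics/crop.png",cv2.resize(c[:,:,::-1],None,fx=2.4,fy=2.4,interpolation=cv2.INTER_CUBIC))
E
```

```text
red [117. 234.] 324 650 L 126 W 59 deg -53.8
red [169. 194.] 475 469 L 121 W 58 deg -3.2
red [236. 188.] 494 230 L 90 W 44 deg -21.7
red [320. 146.] 659 -79 L 127 W 64 deg 0.7
blue [317. 192.] 488 -67 L 103 W 46 deg 10.6
blue [275. 146.] 660 85 L 129 W 65 deg -10.6
yellow [280. 202.] 451 68 L 102 W 44 deg 28.6
yellow [352. 155.] 627 -198 L 128 W 62 deg -2.9
white [364. 203.] 448 -238 L 100 W 47 deg 7.9
white [239. 150.] 642 219 L 124 W 60 deg -3.1
white [133. 141.] 672 616 L 143 W 139 deg -89.3
pine [ 576.44313791 -332.79361043] tyres [561.67439076 363.70833219]
```

View pics/crop.png

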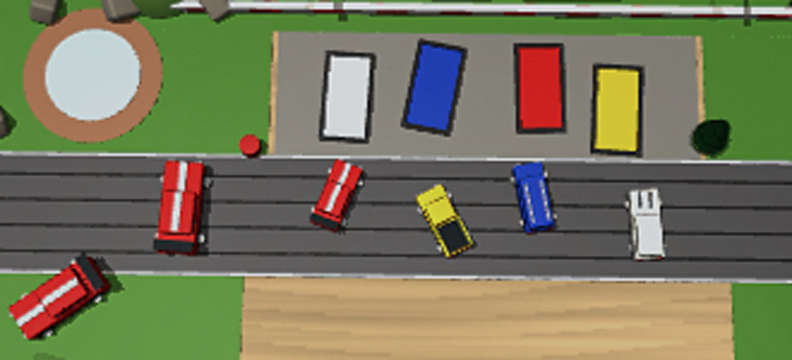

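The crop confirms it: the red car at crop (337,195) has a white stripe and a black wing, and is the same size as its neighbours. The other two reds are larger look-alikes. Now I'll work out the moves, starting with red.

```bash
cat >> h.py <<'E'
def goto(x,y,z,deg):
    """rows' translation/angular to bring TCP to x,y,z, tool down, closing axis across a long axis at deg"""
    o=ctrl.get_obs();r=R.from_rotvec(o['orientation'])
    best=None
    for f in(0,180):
        a=np.radians(deg+f);X=np.array([np.cos(a),np.sin(a),0]);Z=np.array([0,0,-1.])
        q=R.from_matrix(np.c_[X,np.cross(Z,X),Z]);d=(r.inv()*q).as_rotvec()
        if best is None or np.linalg.norm(d)<np.linalg.norm(best):best=d
    t=r.inv().apply(np.array([x,y,z])-o['ee_pos'])
    print('t',round(o['t'],2),'q6',round(o['qpos'][5],2),'w',round(o['width'],1),'ee',o['ee_pos'].round(1),'-> tr',t.round(1),'ang',best.round(3))
E
python3 -c "
from h import *
goto(488,232,170,-21.7)"
```

```text
t 0.15 q6 -0.02 w 87.8 ee [155.6 604.9 222.1] -> tr [-414.8 -278.2   52.4] ang [-0.001  0.     0.127]
```

```bash
python3 -m creep '[{"translation":[-52,-35,7],"angular":[0,0,0.06],"jaw":1},{"translation":[-104,-70,13],"angular":[0,0,0.127],"jaw":1},{"translation":[-156,-105,20],"angular":[0,0,0.127],"jaw":1},{"translation":[-207,-139,26],"angular":[0,0,0.127],"jaw":1},{"translation":[-259,-174,33],"angular":[0,0,0.127],"jaw":1},{"translation":[-311,-209,39],"angular":[0,0,0.127],"jaw":1},{"translation":[-363,-243,46],"angular":[0,0,0.127],"jaw":1},{"translation":[-415,-278,52],"angular":[0,0,0.127],"jaw":1}]'
cat >> h.py <<'E'
def wrist(name,z=20,zb=None):
    o=ctrl.get_obs();i=ctrl.camera_info("wrist");im=ctrl.get_image("wrist")
    for k,uv,x,y,a,b,t in rects("wrist",im,i,z,1500): print(k,uv.round(),'xy',round(x,1),round(y,1),"L",round(a),"W",round(b),"deg",round(t,1))
    cv2.imwrite(f"pics/{name}.png",im[:,:,::-1])
E
python3 -c "
from h import *
wrist('w1')
goto(488,232,6,-21.7)"
```

```text
t: 1.15
ee_pos: [488.0, 232.6, 170.7]
orientation: [0.591, 3.085, 0.0]
ft_force: [1.2, 0.4, 0.3]
width: 87.8
grasp_force: 0.0
red [249. 179.] xy 494.2 225.8 L 90 W 44 deg -21.7
red [478.  71.] xy 471.2 466.9 L 135 W 63 deg -6.0
blue [198. 353.] xy 677.3 84.1 L 74 W 61 deg -10.7
yellow [ 84. 195.] xy 449.9 60.4 L 108 W 57 deg 24.8
white [284. 273.] xy 615.2 220.0 L 79 W 61 deg -3.1
white [475. 108.] xy 512.5 457.3 L 173 W 87 deg -45.3
t 1.2 q6 -0.77 w 87.9 ee [492.  227.9 170.2] -> tr [  5.7   2.4 164.2] ang [-0.001  0.003 -0.003]
```

View pics/w1.png

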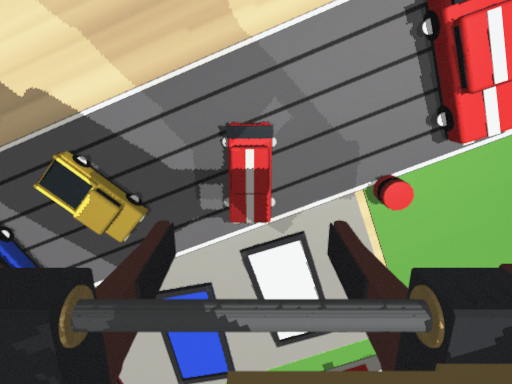

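The car is at px (250,178), well aligned between the fingers. The arm was still settling in that shot, so I'll take one settled reading.

```bash
python3 -c "
from h import *
wrist('w2')
goto(488,231,6,-21.7)"
```

```text
red [252. 174.] xy 494.7 225.8 L 91 W 44 deg -21.8
red [480.  72.] xy 473.3 463.4 L 129 W 53 deg -2.5
blue [201. 351.] xy 680.1 83.4 L 69 W 61 deg -10.6
yellow [ 87. 191.] xy 450.1 60.4 L 108 W 56 deg 24.8
white [288. 271.] xy 618.4 219.5 L 85 W 61 deg -3.3
t 1.25 q6 -0.77 w 87.8 ee [489.9 230.3 170.3] -> tr [  2.2   0.  164.3] ang [-0.001  0.001 -0.006]
```

```bash
python3 -m creep '[{"translation":[0,-2.5,50],"angular":[0,0,0],"jaw":1},{"translation":[0,-2.5,100],"angular":[0,0,0],"jaw":1},{"translation":[0,-2.5,140],"angular":[0,0,0],"jaw":1},{"translation":[0,-2.5,158],"angular":[0,0,0],"jaw":1},{"translation":[0,-2.5,164],"angular":[0,0,0],"jaw":1},{"translation":[0,-2.5,164],"angular":[0,0,0],"jaw":1},{"translation":[0,-2.5,164],"angular":[0,0,0],"jaw":0},{"translation":[0,-2.5,164],"angular":[0,0,0],"jaw":0}]'
python3 -m creep '[{"translation":[0,0,0],"angular":[0,0,0],"jaw":0},{"translation":[0,0,0],"angular":[0,0,0],"jaw":0},{"translation":[0,0,0],"angular":[0,0,0],"jaw":0},{"translation":[0,0,0],"angular":[0,0,0],"jaw":0},{"translation":[0,0,-10],"angular":[0,0,0],"jaw":0},{"translation":[0,0,-40],"angular":[0,0,0],"jaw":0},{"translation":[0,0,-70],"angular":[0,0,0],"jaw":0},{"translation":[0,0,-80],"angular":[0,0,0],"jaw":0}]'
python3 -c "
from h import *
goto(664,-81,86,0.7)"
```

```text
t: 2.25
ee_pos: [486.7, 232.3, 8.0]
orientation: [0.591, 3.084, 0.002]
ft_force: [0.0, -0.0, 0.0]
width: 71.1
grasp_force: 0.0
t: 3.25
ee_pos: [486.9, 232.4, 88.8]
orientation: [0.591, 3.083, 0.003]
ft_force: [1.0, -0.0, -0.4]
width: 43.5
grasp_force: 30.0
t 3.25 q6 -0.77 w 43.5 ee [486.9 232.4  88.8] -> tr [-280.5 -225.7    2.9] ang [ 0.002  0.003 -0.391]
```

```bash
python3 -m creep '[{"translation":[-20,-16,0],"angular":[0,0,-0.06],"jaw":0},{"translation":[-65,-52,0],"angular":[0,0,-0.15],"jaw":0},{"translation":[-113,-91,0],"angular":[0,0,-0.25],"jaw":0},{"translation":[-161,-130,0],"angular":[0,0,-0.33],"jaw":0},{"translation":[-209,-168,0],"angular":[0,0,-0.39],"jaw":0},{"translation":[-250,-201,0],"angular":[0,0,-0.39],"jaw":0},{"translation":[-279,-225,1],"angular":[0,0,-0.391],"jaw":0},{"translation":[-279,-225,1],"angular":[0,0,-0.391],"jaw":0}]'
python3 -c "
from h import *
im=ctrl.get_image('wrist');cv2.imwrite('pics/w3.png',im[:,:,::-1])
goto(662,-81,10.5,0.7)"
```

```text
t: 4.25
ee_pos: [662.5, -82.8, 85.1]
orientation: [-0.014, 3.142, -0.0]
ft_force: [-0.1, 1.1, -0.6]
width: 43.9
grasp_force: 30.0
t 4.3 q6 -1.72 w 43.8 ee [661.5 -81.1  84.9] -> tr [-0.6  0.1 74.4] ang [ 0.    -0.001 -0.002]
```

View pics/w3.png

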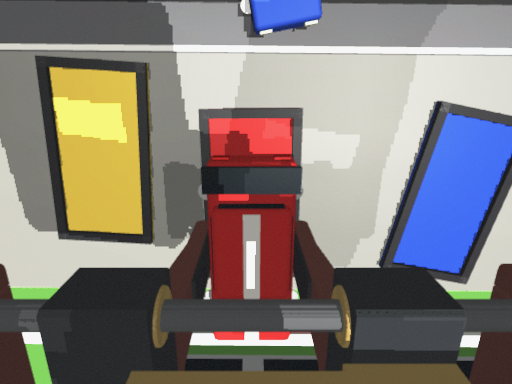

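```bash
python3 -c "
from h import *
i=ctrl.camera_info('wrist')
for uv in((209,119),(293,119),(143,62),(55,235)): print(uv,ray('wrist',uv,6,i).round(1))
print(list((k,u.round(),round(x),round(y),round(a),round(b),round(t,1)) for k,u,x,y,a,b,t in rects('wrist',ctrl.get_image('wrist'),i,4,1500)))
goto(662,-81,10.5,0.7)"
```

```text
(209, 119) [ 599.9 -115.9]
(293, 119) [599.2 -52.1]
(143, 62) [ 560.1 -162.4]
(55, 235) [ 697.8 -249.3]
[('red', array([251., 245.]), 710, -83, 100, 73, 0.6), ('red', array([250., 143.]), 618, -83, 71, 36, 89.9), ('blue', array([452., 195.]), 664, 83, 131, 63, -10.8), ('blue', array([281.,  14.]), 530, -63, 50, 22, -89.4), ('yellow', array([ 96., 150.]), 631, -206, 131, 63, -2.9), ('white', array([488., 250.]), 707, 128, 106, 48, -24.0), ('white', array([ 66., 234.]), 712, -240, 166, 126, 59.2), ('white', array([280., 103.]), 637, -75, 380, 178, -90.0)]
t 4.35 q6 -1.72 w 43.9 ee [661.  -80.1  84.9] -> tr [-1.2 -1.  74.4] ang [ 0.001 -0.002 -0.001]
```

```bash
python3 -m creep '[{"translation":[-1,-2,20],"angular":[0,0,0],"jaw":0},{"translation":[-1,-2,45],"angular":[0,0,0],"jaw":0},{"translation":[-1,-2,62],"angular":[0,0,0],"jaw":0},{"translation":[-1,-2,70],"angular":[0,0,0],"jaw":0},{"translation":[-1,-2,73],"angular":[0,0,0],"jaw":0},{"translation":[-1,-2,74.5],"angular":[0,0,0],"jaw":0},{"translation":[-1,-2,74.5],"angular":[0,0,0],"jaw":0},{"translation":[-1,-2,74.5],"angular":[0,0,0],"jaw":0}]'
```

```text
t: 5.35
ee_pos: [663.4, -82.3, 12.0]
orientation: [-0.019, 3.141, -0.0]
ft_force: [0.7, -0.2, -1.4]
width: 43.4
grasp_force: 30.0
```

```bash
python3 -m creep '[{"translation":[0,0,1],"angular":[0,0,0],"jaw":0},{"translation":[0,0,1],"angular":[0,0,0],"jaw":0},{"translation":[0,0,1],"angular":[0,0,0],"jaw":0.85},{"translation":[0,0,1],"angular":[0,0,0],"jaw":0.85},{"translation":[0,0,1],"angular":[0,0,0],"jaw":0.85},{"translation":[0,0,-30],"angular":[0,0,0],"jaw":1},{"translation":[0,0,-85],"angular":[0,0,0],"jaw":1},{"translation":[0,0,-130],"angular":[0,0,0],"jaw":1}]'
python3 -c "
from h import *
goto(488,-67,150,10.6)"
```

```text
t: 6.35
ee_pos: [663.1, -82.2, 143.0]
orientation: [-0.019, 3.141, -0.0]
ft_force: [0.8, 1.0, -0.1]
width: 87.9
grasp_force: 0.0
t 6.35 q6 -1.72 w 87.9 ee [663.1 -82.2 143. ] -> tr [174.9  17.4  -7.1] ang [-0.     0.    -0.173]
```

```bash
python3 -m creep '[{"translation":[45,4,-2],"angular":[0,0,-0.04],"jaw":1},{"translation":[90,9,-4],"angular":[0,0,-0.09],"jaw":1},{"translation":[135,13,-5],"angular":[0,0,-0.13],"jaw":1},{"translation":[165,17,-7],"angular":[0,0,-0.173],"jaw":1},{"translation":[175,17,-7],"angular":[0,0,-0.173],"jaw":1},{"translation":[175,17,-7],"angular":[0,0,-0.173],"jaw":1},{"translation":[175,17,-7],"angular":[0,0,-0.173],"jaw":1},{"translation":[175,17,-7],"angular":[0,0,-0.173],"jaw":1}]'
python3 -c "
from h import *
wrist('w4',30)
goto(488,-67,6,10.6)"
```

```text
t: 7.35
ee_pos: [488.8, -67.5, 148.3]
orientation: [-0.29, 3.128, -0.0]
ft_force: [-0.7, 0.0, -0.3]
width: 87.9
grasp_force: 0.0
blue [337. 352.] xy 664.3 61.1 L 73 W 53 deg -79.3
blue [249. 176.] xy 485.6 -72.0 L 101 W 43 deg 10.7
yellow [106. 247.] xy 592.8 -194.2 L 76 W 58 deg -3.0
yellow [400. 172.] xy 447.7 62.3 L 101 W 46 deg 27.5
t 7.4 q6 -1.92 w 88.0 ee [488.5 -67.5 148.2] -> tr [  0.5   0.6 142.2] ang [-0.  0.  0.]
```

View pics/w4.png

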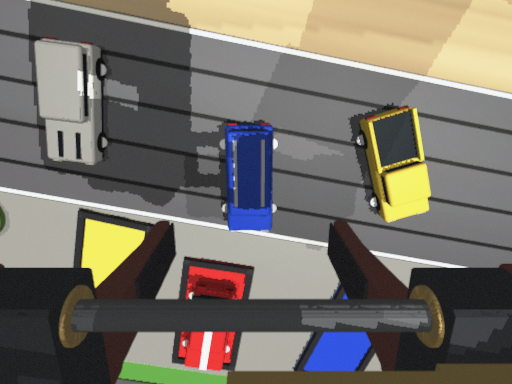

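```bash
python3 -m creep '[{"translation":[2,-2,50],"angular":[0,0,0],"jaw":1},{"translation":[2,-2,100],"angular":[0,0,0],"jaw":1},{"translation":[2,-2,125],"angular":[0,0,0],"jaw":1},{"translation":[2,-2,138],"angular":[0,0,0],"jaw":1},{"translation":[2,-2,142],"angular":[0,0,0],"jaw":1},{"translation":[2,-2,142],"angular":[0,0,0],"jaw":1},{"translation":[2,-2,142],"angular":[0,0,0],"jaw":0},{"translation":[2,-2,142],"angular":[0,0,0],"jaw":0}]'
python3 -m creep '[{"translation":[0,0,0],"angular":[0,0,0],"jaw":0},{"translation":[0,0,0],"angular":[0,0,0],"jaw":0},{"translation":[0,0,0],"angular":[0,0,0],"jaw":0},{"translation":[0,0,0],"angular":[0,0,0],"jaw":0},{"translation":[0,0,-10],"angular":[0,0,0],"jaw":0},{"translation":[0,0,-40],"angular":[0,0,0],"jaw":0},{"translation":[0,0,-80],"angular":[0,0,0],"jaw":0},{"translation":[0,0,-80],"angular":[0,0,0],"jaw":0}]'
python3 -c "
from h import *
goto(664,84,86,-10.7)"
```

```text
t: 8.4
ee_pos: [486.7, -69.8, 7.2]
orientation: [-0.29, 3.127, -0.001]
ft_force: [0.1, 0.0, -0.5]
width: 71.4
grasp_force: 0.0
t: 9.4
ee_pos: [488.2, -70.0, 89.2]
orientation: [-0.29, 3.123, -0.002]
ft_force: [0.0, -1.0, -1.2]
width: 43.7
grasp_force: 30.0
t 9.4 q6 -1.92 w 43.7 ee [488.2 -70.   89.2] -> tr [-201.1  119.     4. ] ang [-0.001  0.006  0.372]
```

```bash
python3 -m creep '[{"translation":[-20,12,0],"angular":[0,0,0.05],"jaw":0},{"translation":[-55,33,0],"angular":[0,0,0.13],"jaw":0},{"translation":[-95,56,0],"angular":[0,0,0.22],"jaw":0},{"translation":[-135,80,0],"angular":[0,0,0.31],"jaw":0},{"translation":[-170,101,0],"angular":[0,0,0.372],"jaw":0},{"translation":[-195,115,0],"angular":[0,0,0.372],"jaw":0},{"translation":[-201,119,0],"angular":[0,0,0.372],"jaw":0},{"translation":[-201,119,0],"angular":[0,0,0.372],"jaw":0}]'
python3 -c "
from h import *
im=ctrl.get_image('wrist');cv2.imwrite('pics/w5.png',im[:,:,::-1])
i=ctrl.camera_info('wrist')
print(list((k,u.round(),round(x),round(y),round(a),round(b),round(t,1)) for k,u,x,y,a,b,t in rects('wrist',im,i,4,1500)))
goto(664,84,10.5,-10.7)"
```

```text
t: 10.4
ee_pos: [660.7, 84.1, 85.4]
orientation: [-0.292, -3.126, 0.001]
ft_force: [-1.0, -0.6, -0.3]
width: 44.1
grasp_force: 30.0
[('red', array([ 49., 221.]), 662, -97, 124, 82, 0.9), ('blue', array([251., 218.]), 679, 77, 160, 74, -10.6), ('white', array([418., 141.]), 647, 217, 130, 62, -3.0), ('white', array([310.,  37.]), 551, 140, 278, 5, -89.8)]
t 10.45 q6 -1.28 w 43.8 ee [660.5  83.7  85.6] -> tr [-3.5  1.  75.1] ang [-0.001 -0.002 -0.   ]
```

View pics/w5.png

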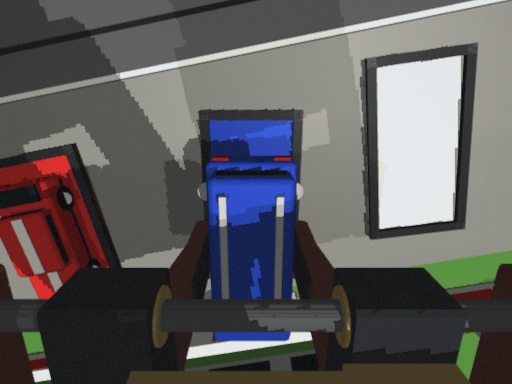

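```bash
python3 -m creep '[{"translation":[-3,0,20],"angular":[0,0,0],"jaw":0},{"translation":[-3,0,45],"angular":[0,0,0],"jaw":0},{"translation":[-3,0,62],"angular":[0,0,0],"jaw":0},{"translation":[-3,0,70],"angular":[0,0,0],"jaw":0},{"translation":[-3,0,74],"angular":[0,0,0],"jaw":0},{"translation":[-3,0,75.5],"angular":[0,0,0],"jaw":0},{"translation":[-3,0,75.5],"angular":[0,0,0],"jaw":0},{"translation":[-3,0,75.5],"angular":[0,0,0],"jaw":0}]'
python3 -m creep '[{"translation":[0,0,0.5],"angular":[0,0,0],"jaw":0},{"translation":[0,0,0.5],"angular":[0,0,0],"jaw":0.85},{"translation":[0,0,0.5],"angular":[0,0,0],"jaw":0.85},{"translation":[0,0,0.5],"angular":[0,0,0],"jaw":0.85},{"translation":[0,0,0.5],"angular":[0,0,0],"jaw":0.85},{"translation":[0,0,-30],"angular":[0,0,0],"jaw":1},{"translation":[0,0,-85],"angular":[0,0,0],"jaw":1},{"translation":[0,0,-138],"angular":[0,0,0],"jaw":1}]'
python3 -c "
from h import *
goto(449,65,150,28)"
```

```text
t: 11.45
ee_pos: [665.2, 83.8, 11.5]
orientation: [0.293, 3.127, 0.0]
ft_force: [-1.0, 0.2, -0.8]
width: 43.6
grasp_force: 30.0
t: 12.45
ee_pos: [664.5, 83.7, 150.1]
orientation: [-0.293, -3.127, 0.0]
ft_force: [0.2, 0.4, 0.1]
width: 87.8
grasp_force: 0.0
t 12.45 q6 -1.28 w 87.8 ee [664.5  83.7 150.1] -> tr [208.3 -58.4   0.3] ang [ 0.    -0.001 -0.675]
```

```bash
python3 -m creep '[{"translation":[50,-14,0],"angular":[0,0,-0.17],"jaw":1},{"translation":[100,-28,0],"angular":[0,0,-0.34],"jaw":1},{"translation":[150,-42,0],"angular":[0,0,-0.51],"jaw":1},{"translation":[190,-54,0],"angular":[0,0,-0.64],"jaw":1},{"translation":[208,-58,0],"angular":[0,0,-0.675],"jaw":1},{"translation":[208,-58,0],"angular":[0,0,-0.675],"jaw":1},{"translation":[208,-58,0],"angular":[0,0,-0.675],"jaw":1},{"translation":[208,-58,0],"angular":[0,0,-0.675],"jaw":1}]'
python3 -c "
from h import *
wrist('w6',20)
goto(449,65,6,28.5)"
```

```text
t: 13.45
ee_pos: [450.8, 65.5, 149.0]
orientation: [-0.758, 3.048, -0.0]
ft_force: [0.6, -0.4, 0.3]
width: 87.7
grasp_force: 0.0
red [ 57. 246.] xy 610.5 -80.4 L 61 W 39 deg -88.9
blue [177. 355.] xy 675.7 77.2 L 106 W 68 deg -9.8
yellow [252. 168.] xy 450.3 64.3 L 105 W 44 deg 28.4
white [295. 353.] xy 615.5 209.4 L 84 W 59 deg -3.1
white [313. 111.] xy 367.2 104.5 L 429 W 5 deg -89.9
t 13.5 q6 -1.94 w 87.8 ee [450.6  65.4 148.9] -> tr [  1.7   0.4 142.9] ang [-0.    0.   -0.01]
```

View pics/w6.png

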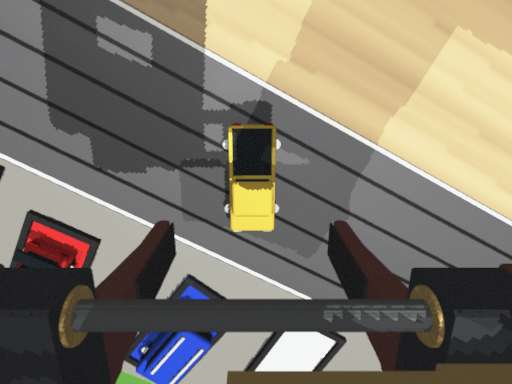

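The yellow car is centred at px (252,178) and aligned, so I'll go straight down and grip it.

```bash
python3 -m creep '[{"translation":[0,0,50],"angular":[0,0,-0.01],"jaw":1},{"translation":[0,0,100],"angular":[0,0,-0.01],"jaw":1},{"translation":[0,0,125],"angular":[0,0,-0.01],"jaw":1},{"translation":[0,0,138],"angular":[0,0,-0.01],"jaw":1},{"translation":[0,0,143],"angular":[0,0,-0.01],"jaw":1},{"translation":[0,0,143],"angular":[0,0,-0.01],"jaw":1},{"translation":[0,0,143],"angular":[0,0,-0.01],"jaw":0},{"translation":[0,0,143],"angular":[0,0,-0.01],"jaw":0}]'
python3 -m creep '[{"translation":[0,0,0],"angular":[0,0,0],"jaw":0},{"translation":[0,0,0],"angular":[0,0,0],"jaw":0},{"translation":[0,0,0],"angular":[0,0,0],"jaw":0},{"translation":[0,0,0],"angular":[0,0,0],"jaw":0},{"translation":[0,0,-10],"angular":[0,0,0],"jaw":0},{"translation":[0,0,-40],"angular":[0,0,0],"jaw":0},{"translation":[0,0,-80],"angular":[0,0,0],"jaw":0},{"translation":[0,0,-110],"angular":[0,0,0],"jaw":0}]'
python3 -c "
from h import *
goto(631,-203,116,-3)"
```

```text
t: 14.5
ee_pos: [450.2, 65.4, 6.6]
orientation: [-0.774, 3.043, -0.0]
ft_force: [-0.1, -0.6, 0.6]
width: 71.4
grasp_force: 0.0
t: 15.5
ee_pos: [449.7, 65.4, 117.7]
orientation: [-0.774, 3.044, -0.0]
ft_force: [0.7, -0.1, -1.3]
width: 44.0
grasp_force: 30.0
t 15.5 q6 -1.95 w 44.0 ee [449.7  65.4 117.7] -> tr [ -31.  -322.4    1.9] ang [-0.     0.001  0.551]
```

```bash
python3 -m creep '[{"translation":[-2,-20,0],"angular":[0,0,0.06],"jaw":0},{"translation":[-7,-68,0],"angular":[0,0,0.16],"jaw":0},{"translation":[-12,-120,0],"angular":[0,0,0.27],"jaw":0},{"translation":[-17,-175,0],"angular":[0,0,0.38],"jaw":0},{"translation":[-22,-230,0],"angular":[0,0,0.49],"jaw":0},{"translation":[-27,-280,0],"angular":[0,0,0.551],"jaw":0},{"translation":[-30,-312,0],"angular":[0,0,0.551],"jaw":0},{"translation":[-31,-322,0],"angular":[0,0,0.551],"jaw":0}]'
python3 -c "
from h import *
ctrl.get_image('top')
im=ctrl.get_image('wrist');cv2.imwrite('pics/w7.png',im[:,:,::-1])
goto(631,-203,10.5,-3)"
```

```text
t: 16.5
ee_pos: [631.1, -204.1, 116.1]
orientation: [0.085, 3.14, -0.0]
ft_force: [0.2, 0.4, -0.5]
width: 43.7
grasp_force: 30.0
t 16.6 q6 -1.85 w 44.1 ee [ 630.4 -202.8  115.8] -> tr [ -0.6  -0.2 105.3] ang [ 0.    -0.    -0.001]
```

View pics/w7.png

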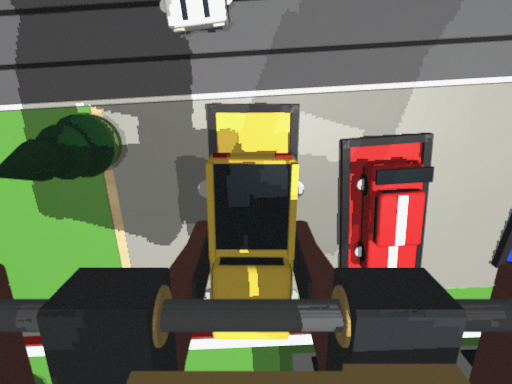

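```bash
python3 -m creep '[{"translation":[0,0,30],"angular":[0,0,0],"jaw":0},{"translation":[0,0,65],"angular":[0,0,0],"jaw":0},{"translation":[0,0,88],"angular":[0,0,0],"jaw":0},{"translation":[0,0,99],"angular":[0,0,0],"jaw":0},{"translation":[0,0,104],"angular":[0,0,0],"jaw":0},{"translation":[0,0,105.5],"angular":[0,0,0],"jaw":0},{"translation":[0,0,105.5],"angular":[0,0,0],"jaw":0},{"translation":[0,0,105.5],"angular":[0,0,0],"jaw":0}]'
python3 -m creep '[{"translation":[0,0,0.5],"angular":[0,0,0],"jaw":0},{"translation":[0,0,0.5],"angular":[0,0,0],"jaw":0.85},{"translation":[0,0,0.5],"angular":[0,0,0],"jaw":0.85},{"translation":[0,0,0.5],"angular":[0,0,0],"jaw":0.85},{"translation":[0,0,0.5],"angular":[0,0,0],"jaw":0.85},{"translation":[0,0,-30],"angular":[0,0,0],"jaw":0.85},{"translation":[0,0,-85],"angular":[0,0,0],"jaw":1},{"translation":[0,0,-138],"angular":[0,0,0],"jaw":1}]'
python3 -c "
from h import *
goto(448,-239,150,7.9)"
```

```text
t: 17.6
ee_pos: [631.2, -202.9, 11.1]
orientation: [0.083, 3.139, -0.001]
ft_force: [-0.2, 1.4, -0.1]
width: 43.8
grasp_force: 30.0
t: 18.6
ee_pos: [630.5, -202.6, 149.6]
orientation: [-0.083, -3.14, -0.0]
ft_force: [0.8, -0.4, 0.0]
width: 87.0
grasp_force: 0.0
t 18.6 q6 -1.85 w 87.0 ee [ 630.5 -202.6  149.6] -> tr [180.3 -46.   -0.2] ang [ 0.    -0.001 -0.191]
```

```bash
python3 -m creep '[{"translation":[45,-11,0],"angular":[0,0,-0.05],"jaw":1},{"translation":[90,-23,0],"angular":[0,0,-0.1],"jaw":1},{"translation":[135,-34,0],"angular":[0,0,-0.15],"jaw":1},{"translation":[170,-43,0],"angular":[0,0,-0.19],"jaw":1},{"translation":[180,-46,0],"angular":[0,0,-0.191],"jaw":1},{"translation":[180,-46,0],"angular":[0,0,-0.191],"jaw":1},{"translation":[180,-46,0],"angular":[0,0,-0.191],"jaw":1},{"translation":[180,-46,0],"angular":[0,0,-0.191],"jaw":1}]'
python3 -c "
from h import *
wrist('w8',20)
goto(448,-239,6,7.9)"
```

```text
t: 19.6
ee_pos: [449.6, -239.0, 148.3]
orientation: [-0.218, 3.134, -0.0]
ft_force: [0.5, 0.2, -0.4]
width: 88.1
grasp_force: 0.0
yellow [255. 351.] xy 654.3 -208.2 L 69 W 56 deg -82.0
t 19.65 q6 -2.22 w 87.8 ee [ 449.4 -239.   148.3] -> tr [  1.4   0.2 142.3] ang [-0.     0.     0.001]
```

View pics/w8.png

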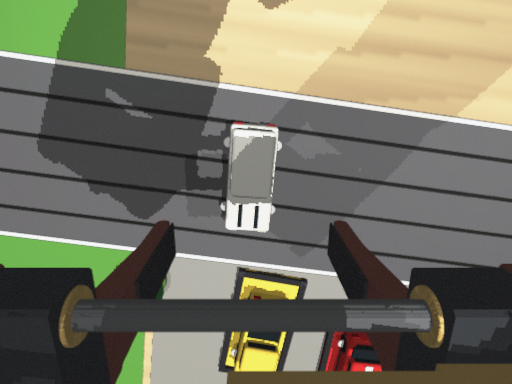

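The white car is centred at px (251,177) but its axis is about 3.7° off the tool's, at roughly 4°. I'll turn by +0.065 on the way down.

```bash
python3 -m creep '[{"translation":[0,0,50],"angular":[0,0,0.065],"jaw":1},{"translation":[0,0,100],"angular":[0,0,0.065],"jaw":1},{"translation":[0,0,125],"angular":[0,0,0.065],"jaw":1},{"translation":[0,0,138],"angular":[0,0,0.065],"jaw":1},{"translation":[0,0,142.5],"angular":[0,0,0.065],"jaw":1},{"translation":[0,0,142.5],"angular":[0,0,0.065],"jaw":1},{"translation":[0,0,142.5],"angular":[0,0,0.065],"jaw":0},{"translation":[0,0,142.5],"angular":[0,0,0.065],"jaw":0}]'
python3 -m creep '[{"translation":[0,0,0],"angular":[0,0,0],"jaw":0},{"translation":[0,0,0],"angular":[0,0,0],"jaw":0},{"translation":[0,0,0],"angular":[0,0,0],"jaw":0},{"translation":[0,0,0],"angular":[0,0,0],"jaw":0},{"translation":[0,0,-10],"angular":[0,0,0],"jaw":0},{"translation":[0,0,-40],"angular":[0,0,0],"jaw":0},{"translation":[0,0,-80],"angular":[0,0,0],"jaw":0},{"translation":[0,0,-110],"angular":[0,0,0],"jaw":0}]'
python3 -c "
from h import *
goto(647,218.5,116,-3)"
```

```text
t: 20.65
ee_pos: [449.0, -239.4, 6.7]
orientation: [-0.115, 3.138, -0.001]
ft_force: [-0.4, -0.8, -0.4]
width: 71.2
grasp_force: 0.0
t: 21.65
ee_pos: [448.7, -239.2, 117.8]
orientation: [-0.115, 3.139, -0.001]
ft_force: [-0.1, -0.4, -0.9]
width: 43.7
grasp_force: 30.0
t 21.65 q6 -2.16 w 43.7 ee [ 448.7 -239.2  117.8] -> tr [-231.3  441.9    1.7] ang [-0.     0.001  0.126]
```

```bash
python3 -m creep '[{"translation":[-12,22,0],"angular":[0,0,0.03],"jaw":0},{"translation":[-36,69,0],"angular":[0,0,0.06],"jaw":0},{"translation":[-63,120,0],"angular":[0,0,0.09],"jaw":0},{"translation":[-90,172,0],"angular":[0,0,0.126],"jaw":0},{"translation":[-117,224,0],"angular":[0,0,0.126],"jaw":0},{"translation":[-144,275,0],"angular":[0,0,0.126],"jaw":0},{"translation":[-170,325,0],"angular":[0,0,0.126],"jaw":0},{"translation":[-194,371,0],"angular":[0,0,0.126],"jaw":0}]'
python3 -c "
from h import *
goto(647,218.5,116,-3)"
```

```text
t: 22.65
ee_pos: [615.2, 147.1, 116.4]
orientation: [0.082, 3.14, -0.0]
ft_force: [0.8, -0.8, -1.0]
width: 43.9
grasp_force: 30.0
t 22.65 q6 -1.3 w 43.9 ee [615.2 147.1 116.4] -> tr [-28.   72.9   0.4] ang [-0.  0.  0.]
```

```bash
python3 -m creep '[{"translation":[-12,30,0],"angular":[0,0,0],"jaw":0},{"translation":[-20,55,0],"angular":[0,0,0],"jaw":0},{"translation":[-26,68,0],"angular":[0,0,0],"jaw":0},{"translation":[-28,73,0],"angular":[0,0,0],"jaw":0},{"translation":[-28,73,0],"angular":[0,0,0],"jaw":0},{"translation":[-28,73,0],"angular":[0,0,0],"jaw":0},{"translation":[-28,73,0],"angular":[0,0,0],"jaw":0},{"translation":[-28,73,0],"angular":[0,0,0],"jaw":0}]'
python3 -c "
from h import *
im=ctrl.get_image('wrist');cv2.imwrite('pics/w9.png',im[:,:,::-1])
goto(647,218.5,10.5,-3)"
```

```text
t: 23.65
ee_pos: [646.7, 216.1, 116.0]
orientation: [-0.084, -3.14, 0.0]
ft_force: [-0.5, -1.0, -0.5]
width: 43.8
grasp_force: 30.0
t 23.7 q6 -1.21 w 43.8 ee [646.7 216.2 115.9] -> tr [ -0.2   2.3 105.4] ang [-0.    -0.    -0.001]
```

View pics/w9.png

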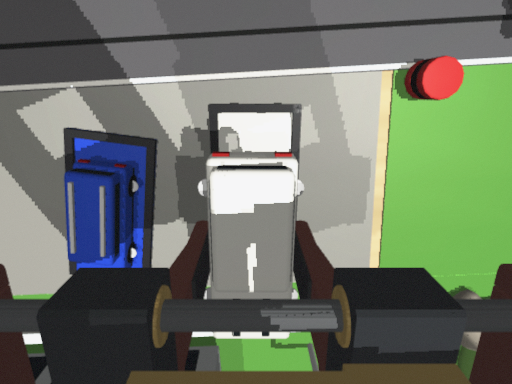

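```bash
python3 -m creep '[{"translation":[0,1.5,30],"angular":[0,0,0],"jaw":0},{"translation":[0,1.5,65],"angular":[0,0,0],"jaw":0},{"translation":[0,1.5,88],"angular":[0,0,0],"jaw":0},{"translation":[0,1.5,99],"angular":[0,0,0],"jaw":0},{"translation":[0,1.5,104],"angular":[0,0,0],"jaw":0},{"translation":[0,1.5,105.5],"angular":[0,0,0],"jaw":0},{"translation":[0,1.5,105.5],"angular":[0,0,0],"jaw":0},{"translation":[0,1.5,105.5],"angular":[0,0,0],"jaw":0}]'
python3 -m creep '[{"translation":[0,0,0.5],"angular":[0,0,0],"jaw":0},{"translation":[0,0,0.5],"angular":[0,0,0],"jaw":0.85},{"translation":[0,0,0.5],"angular":[0,0,0],"jaw":0.85},{"translation":[0,0,0.5],"angular":[0,0,0],"jaw":0.85},{"translation":[0,0,0.5],"angular":[0,0,0],"jaw":0.85},{"translation":[0,0,-30],"angular":[0,0,0],"jaw":0.85},{"translation":[0,0,-85],"angular":[0,0,0],"jaw":1},{"translation":[0,0,-140],"angular":[0,0,0],"jaw":1}]'
python3 -m creep '[{"translation":[50,0,-170],"angular":[0,0,0],"jaw":1},{"translation":[105,0,-200],"angular":[0,0,0],"jaw":1},{"translation":[160,0,-200],"angular":[0,0,0],"jaw":1},{"translation":[200,0,-200],"angular":[0,0,0],"jaw":1},{"translation":[220,0,-200],"angular":[0,0,0],"jaw":1},{"translation":[220,0,-200],"angular":[0,0,0],"jaw":1},{"translation":[220,0,-200],"angular":[0,0,0],"jaw":1},{"translation":[220,0,-200],"angular":[0,0,0],"jaw":1}]'
python3 -c "
from h import *
im=ctrl.get_image('top');c=im[100:220,190:410];cv2.imwrite('pics/top2.png',cv2.resize(c[:,:,::-1],None,fx=3.6,fy=3.6,interpolation=cv2.INTER_CUBIC))"
```

```text
t: 24.7
ee_pos: [647.3, 218.1, 11.2]
orientation: [0.083, 3.139, 0.001]
ft_force: [-0.4, 0.1, -1.3]
width: 43.6
grasp_force: 30.0
t: 25.7
ee_pos: [646.4, 217.9, 151.5]
orientation: [-0.083, -3.14, 0.001]
ft_force: [0.5, 0.0, 0.6]
width: 86.8
grasp_force: 0.0
t: 26.7
ee_pos: [428.0, 229.5, 349.7]
orientation: [-0.084, -3.14, 0.001]
ft_force: [0.1, -0.3, -0.5]
width: 87.6
grasp_force: 0.0
```

View pics/top2.png

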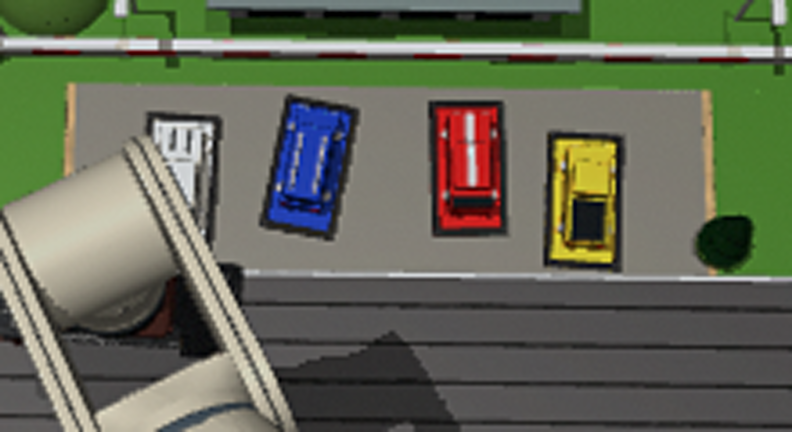

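The blue, red and yellow cars are all in their bays; the arm hides the white one. I'll take one overhead wrist look to check that all four are centred.

```bash
python3 -m creep '[{"translation":[-25,-50,-10],"angular":[0,0,0],"jaw":1},{"translation":[-50,-100,-20],"angular":[0,0,0],"jaw":1},{"translation":[-75,-150,-30],"angular":[0,0,0],"jaw":1},{"translation":[-100,-190,-40],"angular":[0,0,0],"jaw":1},{"translation":[-125,-210,-40],"angular":[0,0,0],"jaw":1},{"translation":[-140,-225,-40],"angular":[0,0,0],"jaw":1},{"translation":[-140,-225,-40],"angular":[0,0,0],"jaw":1},{"translation":[-140,-225,-40],"angular":[0,0,0],"jaw":1}]'
python3 -c "
from h import *
im=ctrl.get_image('wrist');i=ctrl.camera_info('wrist')
p=plane(im,i,650,5,300,15,1.3)
c=p[230:530];cv2.imwrite('pics/f.png',c[:,:,::-1]);print(np.array(i['world_from_camera'])[:3,3])"
```

```text
t: 27.75
ee_pos: [554.5, -1.9, 389.8]
orientation: [-0.082, -3.139, -0.0]
ft_force: [-1.0, -0.9, -1.1]
width: 87.7
grasp_force: 0.0
[4.73689541e+02 3.08367943e-01 5.52741442e+02]
```

View pics/f.png

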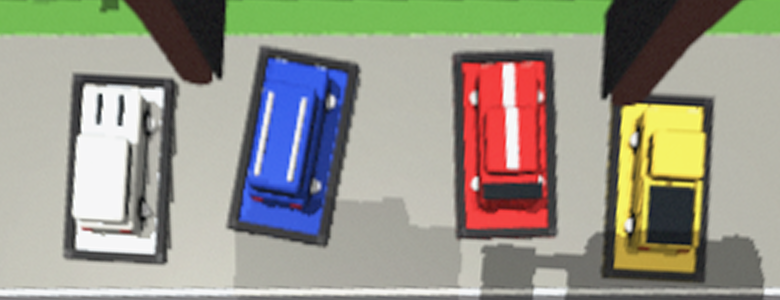

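Every car stands inside its own bay. The rear gaps on white and red come out at about 13 mm after parallax (13 mm is exactly centred), all wheels are inside the rims, and nothing touches the robot. Handing in.

```bash
python3 -c "
from workcell import ctrl
print(ctrl.close_job())"
```

```text
the job is handed in; nothing more can be done
None
```

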